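Purge through the ball-knob valve

ROBOT

A 6-joint arm with a two-finger parallel gripper is mounted at the origin on a cart in front of the work surface, level with it; the furniture and walls round the work are solid. World frame = base frame: x ahead of the robot, y to its left, z up, the work surface at z = 0. Lengths are in m, angles in rad, forces in N, time in s.
With the tool pointing down it reaches from about 0.3 to 0.875 m from the base axis. Payload 6.4 kg.
Tool frame: the origin (TCP) lies midway between the tips of the shut fingers; the grasp point (between the pads) lies 19 mm behind it (ctrl.tcp_to_grasp is the distance from the TCP to the grasp point, in m); z points along the fingers, y is the direction in which the jaws open and shut (so a half turn about z gives the same grasp; the last joint's range is limited). The gripper opens to 85 mm and grips with 20 to 120 N. Pads are 22 mm wide; open, the fingers measure 114 mm over their backs; the gripper's body (76 mm by 85 mm) begins 54 mm behind the grasp point. The pads swing forward as they close: fully open they stand 13 mm farther back than shut.
Start: joints at [0.985, 0.181, 1.607, -0, 1.354, -0.206], TCP at [0.213, 0.534, 0.231] pointing down, gripper open.
Joint ranges: [-2.99, 2.99], [-0.89, 2.07], [0.3, 2.58], [-1.14, 4.28], [0, 2.63], [-3.12, 3.12]. Speed limits (rad/s): [2.57, 2.57, 3.01, 3.14, 3.14, 3.14].

INTERFACE

Orientations are given as a unit quaternion [w, x, y, z].
In Python, from bench import monitor, imaging, order, spotter, ctrl gives the robot as it stands.
- The arm moves only by the shell command python3 -m pendant 'ROWS'. ROWS is JSON, a list that holds one entry, the list of rows, each a list of 5 numbers: the shift along the world's x, y, z in mm, then the turn about the world's z in degrees, then the finger opening in mm, from 0 to 85.4. A call has 1 to 8 rows; each row shifts and turns the commanded pose from where the row before left it; what a row does not reach is not made up. A row lasts 1/8 s, in which the tool goes at most 62.5 mm and 10.7 degrees, less where a joint would pass 70% of its speed; a pose out of reach is approached as far as the arm can. A call with a gripper value outside its range is refused whole. The fingers move at their own pace and stop on an object; the grip force is fixed at half the most. Time passes only in rows, so rows that do not move let the fingers close. It gives the time, the measured TCP pose, the force and the opening at its end, in the units of the state.
- monitor.get_obs(): the state, without advancing time (a new reading comes with each control period).
- imaging.camera(name): name is "side" or "top" or "wrist"; returns a dict with "img" (384x512x3 uint8, red, green, blue), "vfov" (degrees; the focal length in pixels is half the picture's height over the tangent of half this angle, whatever the lens; pixels are square), "cx", "cy" (the principal point, pixels), "distortion" ([k1, k2, p1, p2, k3] as OpenCV has them; the pictures are not rectified), "origin" and "orientation" of the camera in the world. Camera axes: x right, y down, z forward; pixel columns grow to the right and rows downward; lengths in m; the calibration is good to about 2 mm. A picture is of the moment at which its call begins. There is no depth.
- order.hand_in(): hands the job in, once; it reports no verdict.
Trained networks look in the newest picture that a camera, given by its name, has taken for a name from the list of things; names that differ only in an ending like _2 or _b are one class to them, and where a whole thing is asked for, a point or a joint stands for the part that bears it (a point fixed in the world has none). Each returns a list of dicts, best first, with "confidence" (0 to 1); they miss things now and then, are a little off and sometimes report something else, mostly with a low value. They report only what shows in the picture. A call takes as long as a camera call.
- spotter.recognise(camera, thing): "at" ([x, y, z] in m, in the coordinates of the camera as it stood for that picture, good to about 4 mm: the middle of the surface that is visible of it).
- spotter.tip_of(camera, thing): "at" ([x, y, z] in m, in the coordinates of the camera as it stood for that picture, good to about 4 mm: a listed point, or the origin of a listed thing).
The state is a dict: "time_s": time; "q": joint angles; "dq": joint speeds; "joint_efforts": joint torques, N m; "eef_pos": TCP position; "eef_rot": TCP orientation; "wrist_force": force on the tool from outside, world axes, zero at the start; "torque": the same for the moment, N m; "opening": opening from 0.0 (shut) to 1.0 (fully open).
Only numpy, scipy, OpenCV 4.12 (cv2) and the standard library are available. Lean on these libraries where they do the work, as an engineer would, in place of code of your own. Each camera call takes 0.05 s, during which the arm holds its last target. There are 200 camera calls.

TASK

Two spring-centred lever valves stand on the bench. Push the lever with the round ball knob over towards its own valve's spout to about 30 degrees from upright, hold it there for two seconds, then let it return to its upright middle position and leave it. Do not push that lever to the opposite side, and leave the other valve's lever (with the T-shaped crossbar) alone.

Things in the scene. Friction and masses are not known exactly. Their poses are not given: they have to be found in the camera images.
- ball_valve: Fixed valve to be worked: aluminium block 54 x 54 mm, 74 mm tall, on a steel foot 90 x 80 mm. Origin: centre of its underside on the bench; z up; the lever stands over it. +y points to its spout, a bent steel tube ending 87 mm out, 102 mm high, over a loose beaker (57 mm wide, 70 tall); -y to a short capped stub. Turned up to 30 degrees either way: +y is roughly the robot's left.
- ball_knob (a point): Centre of the black ball knob, 32 mm in diameter, on the ball valve's lever: a 10 mm steel rod, upright at rest. The knob is 100 mm above the lever's hinge, so 180 mm above the bench at rest. The hinge lies 80 mm above the bench, over the valve's origin, along the valve's x axis. The knob moves with the lever.
- ball_lever (a joint): Angle of the ball-knob lever in rad: 0 upright (rest), positive leaning to the valve's +y (spout) side, stops at +0.7 and -0.7. A spring pulls it back to 0 from either side (about 5 N at the knob at 30 degrees), well damped: left free it is upright again in under a second.
- tee_lever (a joint): Angle of the other valve's lever; same meaning, spring and stops. It rests at 0 and is to be left there. That valve is like the ball valve, but its lever ends in a black crossbar 68 mm long and 16 mm thick, 178 mm above the bench; it stands 0.2 m or more to the left or right of the ball valve.

How it is judged:
By the outcome, as a careful person would: the job done as asked, in the order asked, and still so for the second after the job is handed in, with the robot touching nothing.
It also fails if it takes over 38 s, if anything falls off the work surface, if the arm or the gripper's body presses on something with over 40 N, if the wrist force passes 120 N, or if a joint passes its speed limit or range.

## Working session

There is one attempt and no reset: what is moved stays moved. The work goes in short steps, Python scripts to look and compute and a shell command to move; the robot and the scene stay as the last step left them, time stands still between calls to the robot, and variables do not carry over. Pictures are saved under pics/ and viewed, about 8 in all and at most 12, crops included, and the job is handed in when it is done.

```bash
mkdir -p pics; cat > h.py <<'E'
import numpy as np, cv2
from bench import monitor, imaging, order, spotter, ctrl
from scipy.spatial.transform import Rotation as R
def pose(c):
    o=c["orientation"]; return np.array(c["origin"]), R.from_quat(np.array(o)[[1,2,3,0]]).as_matrix()
def K(c):
    f=c["img"].shape[0]/2/np.tan(np.radians(c["vfov"])/2)
    return np.array([[f,0,c["cx"]],[0,f,c["cy"]],[0,0,1]])
def pix(c,P):
    o,M=pose(c); p=M.T@(np.array(P)-o)
    return cv2.projectPoints(p.reshape(1,1,3),np.zeros(3),np.zeros(3),K(c),np.array(c["distortion"]))[0].ravel()
def ray(c,uv):
    o,M=pose(c); n=cv2.undistortPoints(np.array(uv,float).reshape(1,1,2),K(c),np.array(c["distortion"])).ravel()
    d=M@np.array([n[0],n[1],1]); return o,d/np.linalg.norm(d)
def tri(*rs):
    A=sum(np.eye(3)-np.outer(d,d) for o,d in rs); b=sum((np.eye(3)-np.outer(d,d))@o for o,d in rs)
    return np.linalg.solve(A,b)
def world(c,at):
    o,M=pose(c); return o+M@np.array(at)
def save(c,n): cv2.imwrite("pics/"+n,c["img"][:,:,::-1])
E
python3 - <<'E'
from h import *
np.set_printoptions(precision=4,suppress=True)
ims=[]
for n in ("top","side"):
    c=imaging.camera(n); ims.append(c["img"])
    print(n,c["origin"])
    for t in ("ball_valve","ball_knob","ball_lever","tee_lever"):
        for fn in ("tip_of","recognise"):
            try: r=getattr(spotter,fn)(n,t)
            except Exception as e: print(t,fn,e); continue
            for x in r[:2]:
                w=world(c,x["at"]); print(t,fn,round(x["confidence"],2),w,pix(c,w))
cv2.imwrite("pics/top.png",ims[0][:,:,::-1]);cv2.imwrite("pics/side.png",ims[1][:,:,::-1])
o=monitor.get_obs();print(o["time_s"],o["eef_pos"],o["eef_rot"],o["wrist_force"],o["opening"])
E
```

```text
top [0.4305 0.0377 0.9816]
ball_valve tip_of 0.77 [ 0.5396 -0.1078  0.0013] [316.5211 205.4425]
ball_valve recognise 0.77 [ 0.531  -0.0978  0.0683] [316.4829 205.9636]
ball_knob tip_of 0.71 [ 0.5419 -0.101   0.1817] [326.6741 194.0026]
ball_knob recognise 0.67 [ 0.5364 -0.0966  0.1035] [318.3509 201.6019]
ball_lever tip_of it knows: ball_knob, ball_valve
ball_lever recognise 0.96 [ 0.5359 -0.0989  0.1002] [319.189  202.0582]
tee_lever tip_of it knows: ball_knob, ball_valve
tee_lever recognise 0.55 [0.4922 0.2073 0.1815] [165.7476 218.284 ]
side [0.4914 0.7607 0.5415]
ball_valve tip_of 0.66 [ 0.5398 -0.1019  0.003 ] [256.8682 199.7069]
ball_valve recognise 0.82 [ 0.5473 -0.0814  0.062 ] [254.0445 185.2936]
ball_knob tip_of 0.88 [ 0.5431 -0.1047  0.1797] [256.9609 142.2835]
ball_knob recognise 0.89 [ 0.5438 -0.0965  0.1212] [256.0846 163.5757]
ball_lever tip_of it knows: ball_knob, ball_valve
ball_lever recognise 0.66 [ 0.5473 -0.0943  0.1227] [254.7497 163.3592]
ball_lever recognise 0.51 [0.4952 0.2212 0.1324] [270.0424 232.6813]
tee_lever tip_of it knows: ball_knob, ball_valve
tee_lever recognise 0.82 [0.4919 0.2203 0.1346] [271.7876 231.5578]
tee_lever recognise 0.5 [ 0.5429 -0.0942  0.121 ] [256.3816 164.04  ]
0.7 [0.2132 0.5341 0.2313] [0.     0.1887 0.982  0.    ] [-0.4388 -0.3101  0.0335] 1.0037786386833385
```

View pics/top.png

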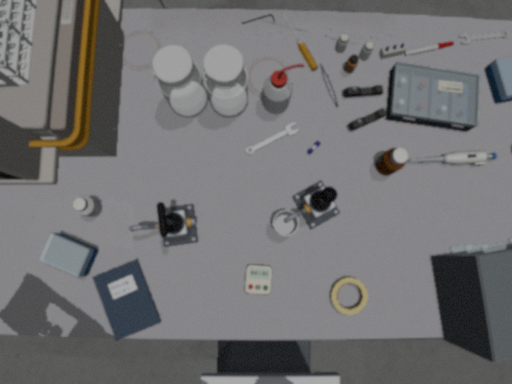

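View pics/side.png

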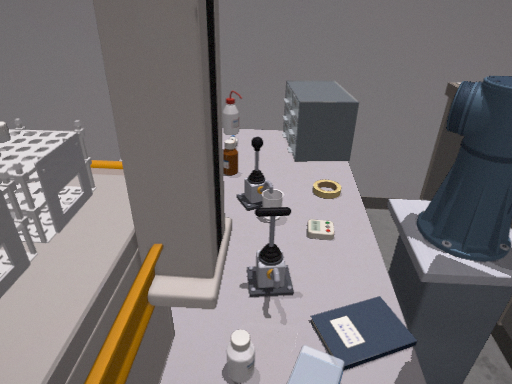

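Top shows the ball valve at about (318,203), its spout and beaker at (285,223), and the tee valve at (175,225). The side view agrees: knob at (257,143), tee at (272,212). Next I'll measure the spout direction.

```bash
python3 - <<'E'
from h import *
np.set_printoptions(precision=4,suppress=True)
c=imaging.camera("top"); im=c["img"][160:250,250:360,::-1]
cv2.imwrite("pics/topz.png",cv2.resize(im,None,fx=6.5,fy=6.5,interpolation=cv2.INTER_CUBIC))
for z in(0.07,0.0):
    o,d=ray(c,(285,223)); P=o+d*(z-o[2])/d[2]; v=P-[.541,-.103,z]; print(z,P,np.hypot(*v[:2]),np.degrees(np.arctan2(-v[0],v[1])))
E
```

```text
0.07 [ 0.4929 -0.0283  0.07  ] 0.08882056604536744 32.791176151599046
0.0 [ 0.4977 -0.0334  0.    ] 0.08196986334923106 31.895844729722242
```

View pics/topz.png

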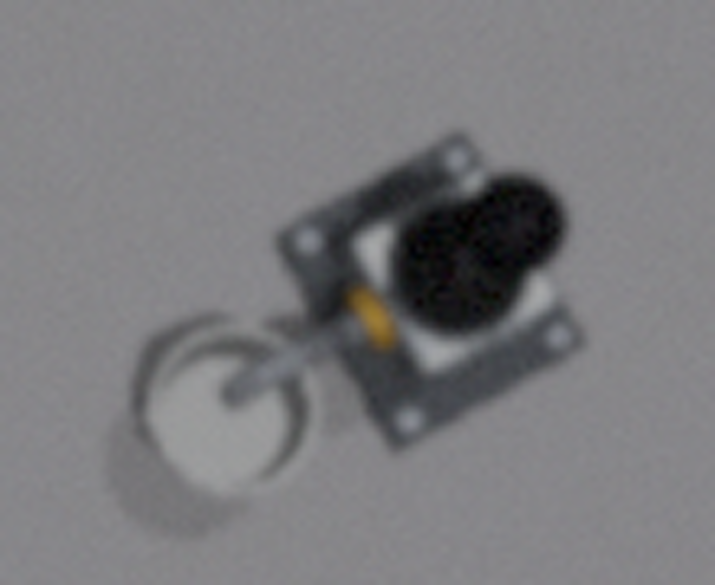

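```bash
python3 -m pendant '[[[0,-30,25,0,85],[20,-50,20,-8,85],[25,-50,0,-10,85],[25,-50,0,-10,85],[25,-50,0,-10,85],[25,-50,0,0,85],[25,-50,0,0,85],[25,-50,0,0,85]]]'
```

```text
time_s: 1.75
eef_pos: [0.3838, 0.1524, 0.2767]
eef_rot: [0.001, 0.498, 0.867, 0.0]
wrist_force: [-0.1, 0.5, -0.3]
opening: 0.995
```

The zoomed crop shows the foot's bolts at (309,241), (458,160), (409,420) and (560,335), with the spout running down-left into the beaker. The yaw is about 29°. I'll move near the knob and look with the wrist camera.

```bash
python3 -m pendant '[[[29,-53,0,0,85],[29,-53,0,0,85],[29,-53,0,0,85],[29,-53,0,0,85],[0,0,0,0,85],[0,0,0,0,85]]]'
python3 - <<'E'
from h import *
np.set_printoptions(precision=4,suppress=True)
c=imaging.camera("top"); 
b=np.array([[309,241],[458,160],[409,420],[560,335]])/6.5+[250,160]
W=[]
for p in b:
    o,d=ray(c,p); W.append(o+d*(.012-o[2])/d[2])
W=np.array(W); print(W, W.mean(0))
for i,j in((1,0),(3,2)): v=W[j]-W[i]; print("y-axis yaw",np.degrees(np.arctan2(-v[0],v[1])))
for i,j in((2,0),(3,1)): v=W[j]-W[i]; print("x-axis yaw",np.degrees(np.arctan2(v[1],v[0])))
r=[]
for n in("side","wrist"):
    c=imaging.camera(n); save(c,n+"2.png")
    for x in spotter.tip_of(n,"ball_knob")[:2]:
        w=world(c,x["at"]); print(n,round(x["confidence"],2),w,pix(c,w))
o=monitor.get_obs();print(o["time_s"],o["eef_pos"],o["wrist_force"])
E
```

```text
time_s: 2.5
eef_pos: [0.4988, -0.0578, 0.276]
eef_rot: [-0.001, 0.499, 0.867, 0.0]
wrist_force: [-0.8, 0.4, -0.6]
opening: 0.996
[[ 0.5576 -0.0618  0.012 ]
 [ 0.5877 -0.116   0.012 ]
 [ 0.4936 -0.0974  0.012 ]
 [ 0.5245 -0.1522  0.012 ]] [ 0.5408 -0.1069  0.012 ]
y-axis yaw 29.021890313745175
y-axis yaw 29.41853176625814
x-axis yaw 29.069525231888456
x-axis yaw 29.820714463336877
side 0.67 [ 0.5432 -0.1038  0.1779] [256.8851 143.0448]
wrist 0.93 [ 0.5401 -0.103   0.1773] [268.4763 264.1814]
2.75 [ 0.4989 -0.0568  0.2766] [-0.4174  0.2542 -0.3133]
```

View pics/wrist2.png

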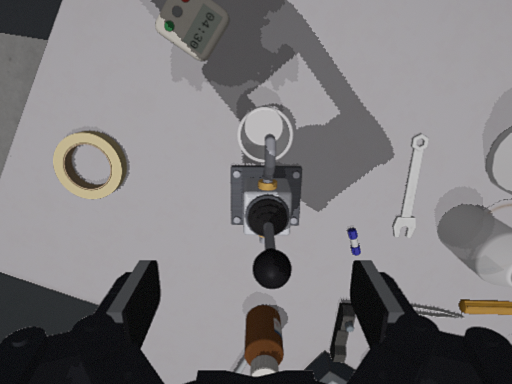

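The wrist view shows the ball at about (272,269), the spout pointing away from the fingers, and jaws aligned across the lever. I'll triangulate the knob.

```bash
python3 - <<'E'
from h import *
np.set_printoptions(precision=4,suppress=True)
c=imaging.camera("wrist");t=imaging.camera("top");s=imaging.camera("side")
a,b,d=ray(c,(272,269)),ray(t,(515/6.5+250,225/6.5+160)),ray(s,(257,143))
print(tri(a,b),tri(a,d),tri(a,b,d))
E
```

```text
[ 0.5425 -0.1052  0.1802] [ 0.5439 -0.1049  0.178 ] [ 0.5431 -0.106   0.1774]
```

```bash
python3 -m pendant '[[[22,-24,0,-1,85],[22,-25,0,0,85],[0,0,-30,0,85],[0,0,-30,0,85],[0,0,-30,0,85],[0,0,-28,0,85],[0,0,0,0,85],[0,0,0,0,85]]]'
python3 - <<'E'
from h import *
c=imaging.camera("wrist");save(c,"w3.png"); s=imaging.camera("side"); cv2.imwrite("pics/s3.png",cv2.resize(s["img"][60:240,170:350,::-1],None,fx=3.2,fy=3.2,interpolation=cv2.INTER_CUBIC))
E
```

```text
time_s: 3.9
eef_pos: [0.5438, -0.1071, 0.1595]
eef_rot: [0.001, 0.506, 0.863, 0.0]
wrist_force: [0.8, -1.1, 0.5]
opening: 0.993
```

View pics/w3.png

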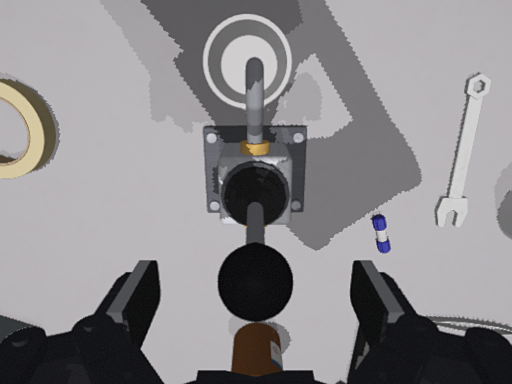

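View pics/s3.png

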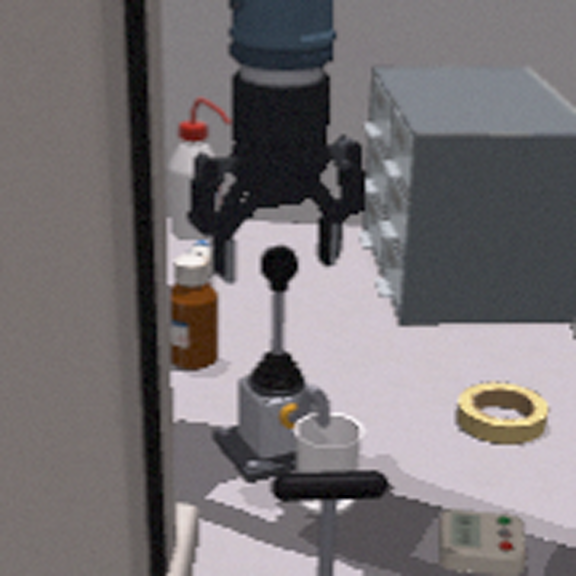

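The ball is centred between the fingers at (255,282), and the side view shows the pads at ball height. I'll close.

```bash
python3 -m pendant '[[[0,0,-4,0,85],[0,0,0,0,20],[0,0,0,0,20],[0,0,0,0,20],[0,0,0,0,20],[0,0,0,0,20],[0,0,0,0,20],[0,0,0,0,20]]]'
```

```text
time_s: 5.0
eef_pos: [0.5437, -0.107, 0.1547]
eef_rot: [0.001, 0.506, 0.863, 0.0]
wrist_force: [3.9, 1.8, 3.2]
opening: 0.346
```

```bash
python3 -m pendant '[[[-4.3,7.6,-0.4,0,20],[-4.3,7.6,-1.1,0,20],[-4.2,7.4,-1.9,0,20],[-4.1,7.2,-2.6,0,20],[-4,7.1,-3.4,0,20],[-3.8,6.7,-4,0,20],[0,0,0,0,20],[0,0,0,0,20]]]'
python3 - <<'E'
from h import *
np.set_printoptions(precision=4,suppress=True)
c=imaging.camera("wrist");save(c,"w4.png")
s=imaging.camera("side")
for x in spotter.tip_of("side","ball_knob")[:2]: print(x["confidence"],world(s,x["at"]))
for x in spotter.tip_of("wrist","ball_knob")[:2]:
    w=world(c,x["at"]);print(x["confidence"],w,(w-[.5425,-.1055,0])@[-.489,.872,0])
cv2.imwrite("pics/s4.png",cv2.resize(s["img"][60:240,170:350,::-1],None,fx=3.2,fy=3.2,interpolation=cv2.INTER_CUBIC))
o=monitor.get_obs();print(o["time_s"],o["eef_pos"],o["wrist_force"],o["opening"])
E
```

```text
time_s: 6.0
eef_pos: [0.5177, -0.0633, 0.1402]
eef_rot: [-0.001, 0.506, 0.863, -0.0]
wrist_force: [-0.8, 0.1, 0.6]
opening: 0.233
6.2 [ 0.5184 -0.0636  0.1407] [ 0.4144 -0.0803 -1.1389] 0.23590277029668189
```

View pics/w4.png

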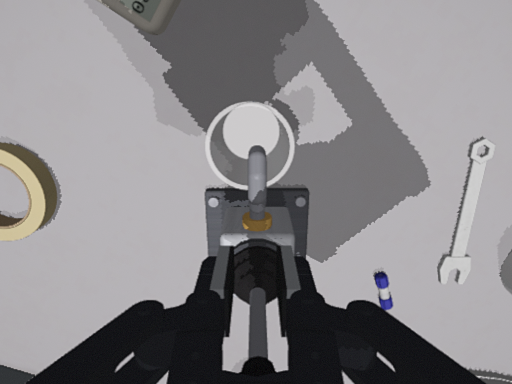

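View pics/s4.png

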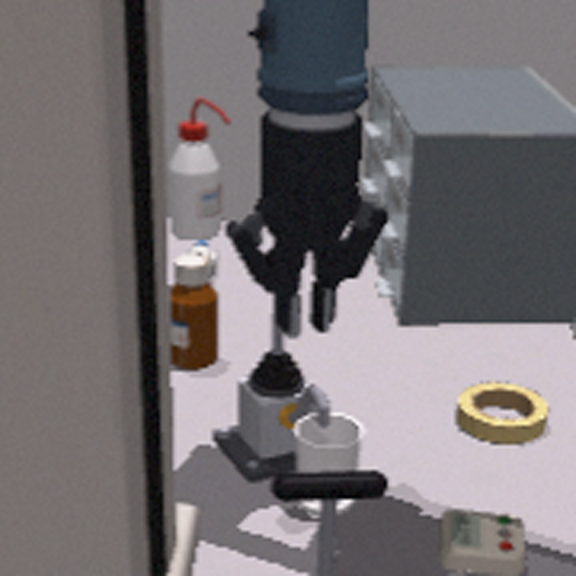

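The knob slipped out: the opening went to 20 mm, the force is near zero, and the side view shows the rod upright with the fingers past it on the spout side. So I'll lift over and push from the stub side instead, with nearly closed fingers cradling the ball.

```bash
python3 -m pendant '[[[0,0,30,0,20],[0,0,40,0,20],[0,0,25,0,14],[16,-28.5,0,0,14],[16,-28.5,0,0,14],[16,-28.5,0,0,14],[0,0,0,0,14],[0,0,0,0,14]]]'
python3 - <<'E'
from h import *
np.set_printoptions(precision=4,suppress=True)
c=imaging.camera("wrist");s=imaging.camera("side")
for n,k in(("side",s),("wrist",c)):
  for x in spotter.tip_of(n,"ball_knob")[:1]: print(n,x["confidence"],world(k,x["at"]))
cv2.imwrite("pics/s5.png",np.hstack([cv2.resize(s["img"][60:240,170:350,::-1],(400,400)),cv2.resize(c["img"][:,64:448,::-1],(400,400))]))
o=monitor.get_obs();print(o["time_s"],o["eef_pos"],o["wrist_force"],o["opening"])
E
```

```text
time_s: 7.2
eef_pos: [0.566, -0.1485, 0.2354]
eef_rot: [-0.001, 0.506, 0.863, 0.0]
wrist_force: [1.1, 0.2, 0.1]
opening: 0.162
side 0.78 [ 0.5434 -0.1069  0.177 ]
wrist 0.97 [ 0.541  -0.1051  0.1777]
7.4 [ 0.5662 -0.1481  0.236 ] [-0.5049 -0.2988  0.1709] 0.16067948290280443
```

View pics/s5.png

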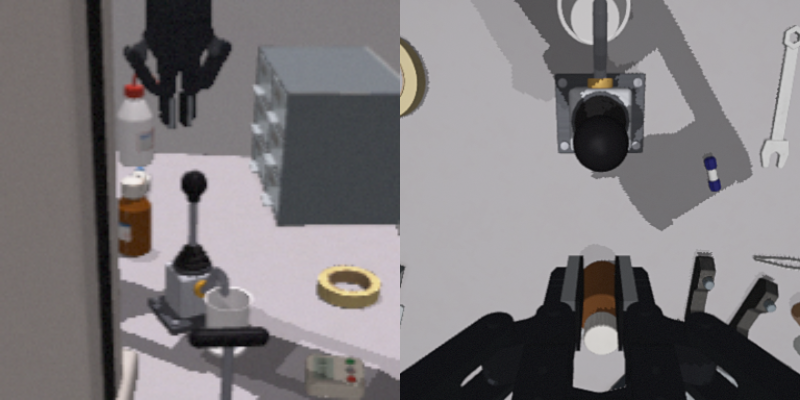

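The lever is upright again, and the fingers are clear on the stub side. Now I descend and push.

```bash
python3 -m pendant '[[[0,0,-37,0,14],[0,0,-37,0,14],[-5.9,10.5,0,0,14],[-5.9,10.5,0,0,14],[-4.3,7.6,0,0,14],[-4.3,7.6,-1,0,14],[-4.2,7.4,-2,0,14],[0,0,0,0,14]]]'
```

```text
time_s: 8.4
eef_pos: [0.5421, -0.1048, 0.1593]
eef_rot: [0.001, 0.506, 0.863, 0.0]
wrist_force: [1.7, -0.7, 2.8]
opening: 0.165
```

```bash
python3 -m pendant '[[[-4.1,7.2,-2.6,0,14],[-4,7.1,-3.4,0,14],[-3.8,6.7,-4,0,14],[0,0,0,0,14]]]'
python3 - <<'E'
from h import *
np.set_printoptions(precision=4,suppress=True)
c=imaging.camera("wrist");s=imaging.camera("side")
for n,k in(("side",s),("wrist",c)):
  for x in spotter.tip_of(n,"ball_knob")[:1]:
    w=world(k,x["at"]); y=(w-[.5425,-.1055,0])@[-.489,.872,0]; print(n,x["confidence"],w,y,np.degrees(np.arctan2(y,w[2]-.08)))
cv2.imwrite("pics/s6.png",np.hstack([cv2.resize(s["img"][60:240,170:350,::-1],(400,400)),cv2.resize(c["img"][:,64:448,::-1],(400,400))]))
o=monitor.get_obs();print(o["time_s"],o["eef_pos"],o["wrist_force"],o["opening"])
E
```

```text
time_s: 8.9
eef_pos: [0.5298, -0.0836, 0.1486]
eef_rot: [-0.0, 0.506, 0.863, 0.0]
wrist_force: [3.9, -2.1, 2.8]
opening: 0.16
side 0.53 [ 0.5193 -0.0594  0.1672] 0.05153178377949739 30.568467874529432
wrist 0.83 [ 0.5144 -0.0641  0.1655] 0.0498225660344502 30.23582527669021
9.1 [ 0.5303 -0.0844  0.149 ] [ 4.162  -2.5104  3.0628] 0.16272927179392035
```

View pics/s6.png

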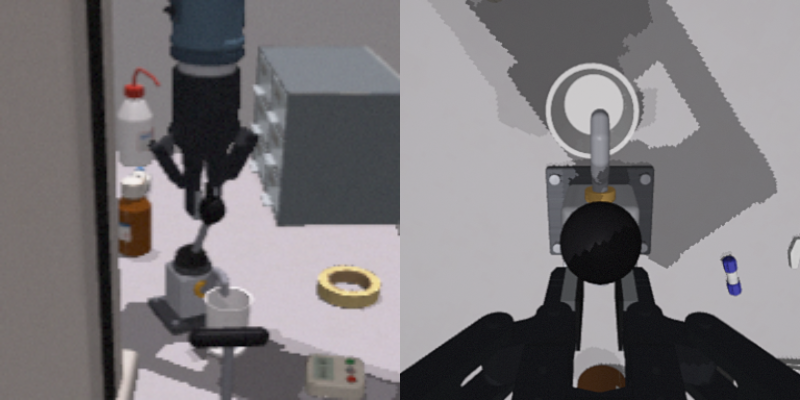

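The ball rests on the two fingers and the lever leans to the spout. Both cameras put it at about 30°. Holding there for two seconds.

```bash
python3 -m pendant '[[[0,0,0,0,14],[0,0,0,0,14],[0,0,0,0,14],[0,0,0,0,14],[0,0,0,0,14],[0,0,0,0,14],[0,0,0,0,14],[0,0,0,0,14]]]'; python3 -m pendant '[[[0,0,0,0,14],[0,0,0,0,14],[0,0,0,0,14],[0,0,0,0,14],[0,0,0,0,14],[0,0,0,0,14],[0,0,0,0,14],[0,0,0,0,14]]]'
python3 - <<'E'
from h import *
c=imaging.camera("wrist")
for x in spotter.tip_of("wrist","ball_knob")[:1]:
    w=world(c,x["at"]); y=(w-[.5425,-.1055,0])@[-.489,.872,0]; print(w,np.degrees(np.arctan2(y,w[2]-.08)))
E
python3 -m pendant '[[[4,-7,4,0,14],[4,-7,3,0,14],[4.5,-8,3,0,14],[4.5,-8,2,0,14],[5,-9,1,0,14],[6,-10.5,0,0,14],[8,-14,0,0,14],[10,-18,0,0,14]]]'
python3 -m pendant '[[[0,0,40,0,14],[0,0,50,0,14],[0,0,0,0,14],[0,0,0,0,14],[0,0,0,0,14],[0,0,0,0,14],[0,0,0,0,14],[0,0,0,0,14]]]'
python3 - <<'E'
from h import *
c=imaging.camera("wrist");s=imaging.camera("side")
for n,k in(("side",s),("wrist",c)):
  for x in spotter.tip_of(n,"ball_knob")[:1]:
    w=world(k,x["at"]); y=(w-[.5425,-.1055,0])@[-.489,.872,0]; print(n,x["confidence"],w,np.degrees(np.arctan2(y,w[2]-.08)))
cv2.imwrite("pics/s7.png",np.hstack([cv2.resize(s["img"][60:300,150:390,::-1],(400,400)),cv2.resize(c["img"][:,64:448,::-1],(400,400))]))
o=monitor.get_obs();print(o["time_s"],o["eef_pos"],o["wrist_force"])
E
```

```text
time_s: 10.1
eef_pos: [0.5303, -0.0845, 0.149]
eef_rot: [0.0, 0.506, 0.863, 0.0]
wrist_force: [5.0, -1.1, 2.5]
opening: 0.167
time_s: 11.1
eef_pos: [0.5303, -0.0845, 0.149]
eef_rot: [0.0, 0.506, 0.863, 0.0]
wrist_force: [4.8, -1.8, 2.6]
opening: 0.161
[ 0.51345268 -0.06113171  0.16709618] 31.270204769717342
time_s: 12.2
eef_pos: [0.5764, -0.1666, 0.1618]
eef_rot: [-0.0, 0.506, 0.863, -0.0]
wrist_force: [-0.0, 0.4, -0.4]
opening: 0.161
time_s: 13.2
eef_pos: [0.5759, -0.1657, 0.2516]
eef_rot: [-0.0, 0.506, 0.863, -0.0]
wrist_force: [-0.4, 1.0, 0.0]
opening: 0.164
side 0.63 [ 0.54336982 -0.10584114  0.18262749] -0.4035307014350448
wrist 0.82 [ 0.53924334 -0.10652629  0.17812668] 0.40730946061693757
13.4 [ 0.57600012 -0.16575356  0.25194918] [-0.20698897  0.14566005 -0.78915604]
```

View pics/s7.png

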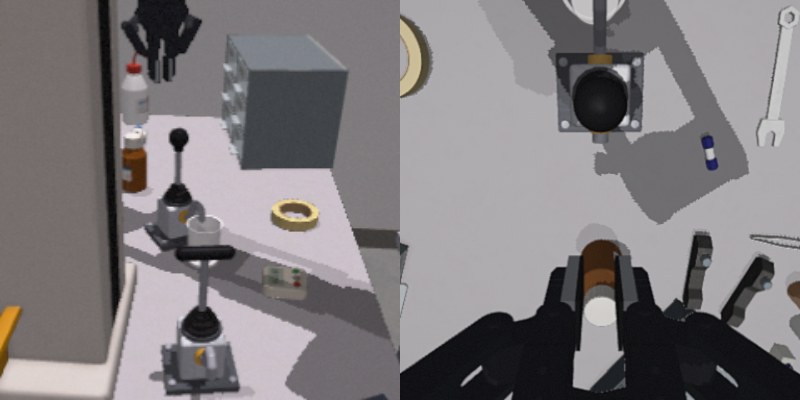

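The lever is upright (within ±0.4° in both views), the tee lever and beaker are unmoved, and the gripper is clear. Handing in.

```bash
python3 -c "
from bench import order; print(order.hand_in())"
```

```text
the job is handed in; nothing more can be done
None
```

The job is done and handed in. I pushed the ball-knob lever to its spout side at about 30°, held it there for about 2.2 s, then let it spring back upright.

- **First try failed:** I gripped the knob, but it slipped out as I swung it towards the spout, and the lever sprang back upright. It was upright when I next looked, though I didn't see how far it swung as it sprang back. I then lifted over and pushed the ball from the stub side with nearly closed fingers.
- **The hold:** At the start of the hold, the side and wrist cameras gave 30.6° and 30.2°. At the end the wrist camera gave 31.3°, within its error.
- **Last checks:** The ball lever read −0.4° (side) and +0.4° (wrist), which is upright. The T-bar lever and beaker looked unmoved, the gripper was clear with no contact force, and the clock stood at 13.4 s. None of these last checks failed.

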